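# Eject a moulded crank link with the push-to-turn selector

## Robot

A 6-joint arm with a two-finger parallel gripper is mounted at the origin on the work surface. World frame = base frame: x ahead of the robot, y to its left, z up, the work surface at z = 0. Lengths are in m, angles in rad, forces in N, time in s.
With the tool pointing down it reaches from about 0.35 to 0.975 m from the base axis. Payload 4.9 kg.
Tool frame: the origin (TCP) lies at the very end of the fingers, on their centre line; the grasp point (between the pads) lies 19 mm behind it; z points along the fingers, y is the line along which they close (so a half turn about z gives the same grasp; the last joint's range is limited). The gripper opens to 85 mm and grips with 20 to 120 N. Pads are 22 mm wide; open, the fingers measure 114 mm over their backs; the gripper's body (76 mm by 85 mm) begins 54 mm behind the grasp point. The pads swing forward as they close: fully open they stand 13 mm farther back than shut.
Start: joints at [1.076, 0.053, 1.613, -0, 1.476, -0.119], TCP at [0.229, 0.581, 0.203] pointing down, gripper open.
Joint ranges: [-3.01, 3.01], [-1.01, 2.22], [0.06, 2.58], [-1.02, 4.17], [0.09, 2.62], [-3.14, 3.14]. Speed limits (rad/s): [2.57, 2.57, 3.14, 3.14, 3.14, 3.14].

## Interface

Orientations are given as a rotation vector (axis times angle).
In Python, from station import get_obs, get_image, get_calibration, finish_job gives the robot as it stands.
- The arm moves only by the tool servo_tool, never from a script. Its argument "increments" is a list of rows, each a list of 5 numbers: the opening, from 0 (shut) to 1 (fully open), then the shift along the tool's x, y, z in mm, then the turn about the tool's z in degrees. In form: [[jaw, tx, ty, tz, spin], ...]. A call has 1 to 12 rows; each row shifts and turns the commanded pose from where the row before left it, along the tool's axes as they then stand; what a row does not reach is not made up. A row lasts 1/8 s, in which the tool goes at most 62.5 mm and 10.7 degrees, less where a joint would pass 70% of its speed; a pose out of reach is approached as far as the arm can. A call is refused whole if a number of a shift passes 62.5 or a number of a turn 10.7, either way. A call with a gripper value outside its range is refused whole. The fingers move at their own pace and stop on an object; "force" is the grip in N (left out, the last holds). Time passes only in rows, so rows that do not move let the fingers close. It gives the time, the measured TCP pose, the force, the opening and the grip force at its end, in the units of the state.
- get_obs(): the state, without advancing time (a new reading comes with each control period).
- get_image(name): name is "scene" or "top" or "wrist"; returns the picture (480x640x3 uint8, red, green, blue); there is no depth.
- get_calibration(name): a dict with "fx", "fy", "cx", "cy" (pixels), "dist_coeffs" ([k1, k2, p1, p2, k3] as OpenCV has them; the pictures are not rectified), "R" (3x3) and "t" (3): a world point X has camera coordinates R X + t; the wrist camera has in their place "mount" (4x4, takes a point from camera to tool coordinates, whose origin is the TCP and whose axes are the flange's). Camera axes: x right, y down, z forward; pixel columns grow to the right and rows downward; lengths in m; the calibration is good to about 2 mm. A picture is of the moment at which its call begins: read the wrist's pose just before it. get_calibration takes no time and is no camera call.
- finish_job(): hands the job in; it is judged then, once.
The state is a dict: "t": time; "q": joint angles; "dq": joint speeds; "effort": joint torques, N m; "tool_pos": TCP position; "tool_rot": TCP orientation; "contact_force": force on the tool from outside, world axes, zero at the start; "wrist_torque": the same for the moment, N m; "opening": finger opening in m; "grip_force": force on a finger pad.
Only numpy, scipy, OpenCV 4.12 (cv2) and the standard library are available. Lean on these libraries where they do the work, as an engineer would, in place of code of your own. Each camera call takes 0.05 s, during which the arm holds its last target. There are 200 camera calls.

## Task

Press the mould's spring-loaded orange selector dial down and, keeping it pressed, turn it clockwise (seen from above) until it points at the green mark, then let it spring up and lock there without ever forcing it: its plastic breaks at 40 N. That makes the ejector raise the black crank link in the cavity; then lift the link out and lay it gently, lying flat, in the blue tray, leaving the dial at the green mark and the other things on the bench where they are.

Things in the scene. Friction and masses are not known exactly. Their poses are not given: they have to be found in the camera images.
- mould: aluminium mould block, 125 (x) x 260 (y) x 40 mm high, fixed to the bench. Origin: centre of its underside; z up. The dial's upright axis stands at x = 0, y = -68 mm of it; the cavity's centre is at x = 0, y = +62 mm
- cavity (a point): centre of the cavity's mouth on the mould's top. Bone shaped, long along the mould's y, 14 mm deep, about 1.5 mm clear round the link, which lies 0.5 mm below the mould's top and cannot be gripped until the ejector pad under it has raised it. The dial drives the pad: no rise up to the third notch, then 5.5 mm a click: 11 mm at the green mark, 16.5 mm at the last
- cap: the dial's sprung cap (disc and bar), x axis along the bar. Origin on the axis at the underside of the disc, 51 mm above the bench while up. Can be pressed straight down 10 mm to a hard stop; spring 6 N (up) to 12.5 N (stop). Pressed under 2 mm the dial is locked; from 8 mm it turns freely. Let go, it springs up and draws the dial into the nearest notch. Robot pushes over 40 N in all break it
- dial (a joint): turn of the dial in rad, growing clockwise seen from above, 0 to 2.618. Six notches 0.5236 rad (30 degrees) apart, each with a mark: 0, 0.524, 1.047, 1.571, 2.094 (green mark), 2.618. At 0 the bar points 75 degrees counter-clockwise of the mould's x axis; it turns over the mould's +x side. Starts in or between the first three notches. 0.03 rad of play in a notch. Pressed, it turns with 0.02 N m
- dial_disc (a point): on the dial's axis, on top of its black disc (42 mm radius, 6 mm thick; top 57 mm above the bench while up). An orange bar stands on the disc: 12 mm thick, 22 mm high above the disc's top, from 18 mm behind the axis to 42 mm out at the pointing end. Push down on the disc or bar, and sideways on the bar
- dial_tip (a point): pointing end of the orange bar (white line on top), on its top edge, 42 mm from the dial's axis, 28 mm above the disc's underside
- green_mark (a point): middle of the green mark on the mould's top, 50.5 mm from the dial's axis (12 x 8 mm; the other five notches have thin white marks)
- link: moulded black crank link, bone shaped: two round ends of 24 mm diameter 66 mm apart and a straight web 16 mm wide between them; 90 mm long (along its y), 13.5 mm thick, about 35 g. Origin: centre of its underside, z up
- blue_tray: blue open tray, fixed, 160 (x) x 130 (y) x 18 mm high, walls 4 mm, floor 4 mm thick. Origin: centre of its underside. It and the grey tray may stand on either side of the mould
- grey_tray: grey tray of the same size with screws in it, fixed; not the one to use
- heater_unit: black car heater control unit, about 125 x 220 x 50 mm, loose bystander; origin centre of its underside
- wax_jar: jar of release wax, 56 mm diameter, 60 mm high, loose bystander
- screwdriver: screwdriver lying on the bench, loose bystander
- spare_knob: small grey knob, 40 mm diameter, 22 mm high, loose bystander
- tape: yellow ring of tape lying flat, 80 mm diameter, 18 mm high, loose bystander
- brush: brush lying on the bench, loose bystander
Not all that is in view belongs to the job. What is meant by the link is not pink, and is the smaller of those in its own colour.

How it is judged:
On the way, in this order (a step that is already met when the one before it is completed fails the run):
1. the dial points at the green mark, sprung up and let go, with the link raised but still in the cavity (value of joint dial between 1.974 and 2.214 rad and z of cap in the frame of mould above 0.0485 m and contact force between the fingers and cap below 0.2 N and z of link in the frame of mould between 0.034 and 0.041 m and contact force between the fingers and link below 0.2 N), for 0.2 s.
2. the link is lifted clear of the mould (z of link in the frame of mould above 0.06 m), for 0.1 s.
At the end, for the whole second after the job is handed in: The dial is at the green mark within 0.12 rad and sprung up (pressed less than 2.5 mm); the link lies flat (within 0.1 rad) and still, inside the blue tray, on its floor (value of joint dial between 1.974 and 2.214 rad and z of cap in the frame of mould above 0.0485 m and x of link in the frame of blue_tray between -0.076 and 0.076 m and y of link in the frame of blue_tray between -0.061 and 0.061 m and z of link in the frame of blue_tray below 0.022 m and angle between the z axis of link and the z axis of blue_tray, either way round below 0.1 rad and linear speed of link below 0.01 m/s); the robot touches nothing.
It fails at once if the dial is forced: the robot pushes on it with more than 40 N (contact force between any of the fingers, the arm and cap above 40 N).
It fails at once if the link is dropped or thrown (moves faster than 0.75 m/s while the robot does not touch it) (linear speed of link above 0.75 m/s and contact force between the fingers and link below 0.01 N).
It fails at once if a bystander is moved more than 25 mm (distance of any of heater_unit, wax_jar, screwdriver, spare_knob, tape, brush from where it was at the start of the episode above 0.025 m).
It also fails if it takes over 72 s, if anything falls off the work surface, if the arm or the gripper's body presses on something with over 40 N, if the wrist force passes 120 N, or if a joint passes its speed limit or range.

## Working session

There is one attempt and no reset: what is moved stays moved. The work goes in short steps, Python scripts to look and compute and a tool call to move; the robot and the scene stay as the last step left them, time stands still between calls to the robot, and variables do not carry over. Pictures are saved under pics/ and viewed, at most 10 in all, crops included, and the job is handed in when it is done.

Besides the shell and the picture viewer there is one more tool, called by a JSON object that holds its "api" and its "payload". servo_tool: Moves the arm, as the interface text tells. Its arguments: {"type":"object","properties":{"increments":{"type":"array"},"force":{"type":"number"}},"required":["increments"]}

```bash
mkdir -p pics; cat > h.py <<'E'
import numpy as np, cv2
from station import get_obs, get_image, get_calibration, finish_job
def save(n,im): cv2.imwrite('pics/'+n,cv2.cvtColor(im,cv2.COLOR_RGB2BGR))
def ray(name,uv,obs=None):
    c=get_calibration(name); K=np.array([[c['fx'],0,c['cx']],[0,c['fy'],c['cy']],[0,0,1]])
    p=cv2.undistortPoints(np.array(uv,float).reshape(-1,1,2),K,np.array(c['dist_coeffs'],float)).reshape(-1,2)
    d=np.c_[p,np.ones(len(p))]
    if 'R' in c:
        R=np.array(c['R']);t=np.array(c['t']); return -R.T@t, d@R
    M=np.array(c['mount']); Rt=cv2.Rodrigues(np.array(obs['tool_rot'],float))[0]
    return Rt@M[:3,3]+np.array(obs['tool_pos']), d@M[:3,:3].T@Rt.T
def plane(name,uv,z,obs=None):
    o,d=ray(name,uv,obs); return o+d*((z-o[2])/d[:,2])[:,None]
def tri(o1,d1,o2,d2):
    A=np.c_[d1,-d2]; s=np.linalg.lstsq(A,o2-o1,rcond=None)[0]
    a=o1+s[0]*d1;b=o2+s[1]*d2; return (a+b)/2,np.linalg.norm(a-b)
def proj(name,P):
    c=get_calibration(name);K=np.array([[c['fx'],0,c['cx']],[0,c['fy'],c['cy']],[0,0,1]])
    return cv2.projectPoints(np.array(P,float).reshape(-1,3),cv2.Rodrigues(np.array(c['R']))[0],np.array(c['t'],float),K,np.array(c['dist_coeffs'],float))[0].reshape(-1,2)
E
python3 - <<'E'
from h import *
for n in('top','scene','wrist'):
    im=get_image(n); save(n+'0.png',im); np.save(n+'0.npy',im)
o=get_obs(); print(o['tool_pos'],o['tool_rot'],o['opening'],o['t'])
for n in('top','scene'):
    c=get_calibration(n);R=np.array(c['R']);print(n,-R.T@np.array(c['t']),R[2],c['fx'])
print(get_calibration('wrist')['mount'])
E
```

```text
[0.22912805 0.58092823 0.20235682] [-5.86690134e-01 -3.08585126e+00  2.34180146e-03] 0.08547565110941661 0.15
top [ 0.41404745 -0.04038012  1.24273054] [ 0.12280352  0.01292826 -0.99234679] 621.0258644889034
scene [1.19615257 0.73598126 1.129642  ] [-0.43719584 -0.52814233 -0.7279598 ] 610.4521279305915
[[-3.82045571e-04 -9.55183898e-01 -2.96012795e-01  7.47862138e-02]
 [ 9.99999284e-01 -7.00527158e-04  9.69846466e-04  1.95419803e-04]
 [-1.13374673e-03 -2.96012213e-01  9.55183482e-01 -1.70437314e-01]
 [ 0.00000000e+00  0.00000000e+00  0.00000000e+00  1.00000000e+00]]
```

View pics/top0.png

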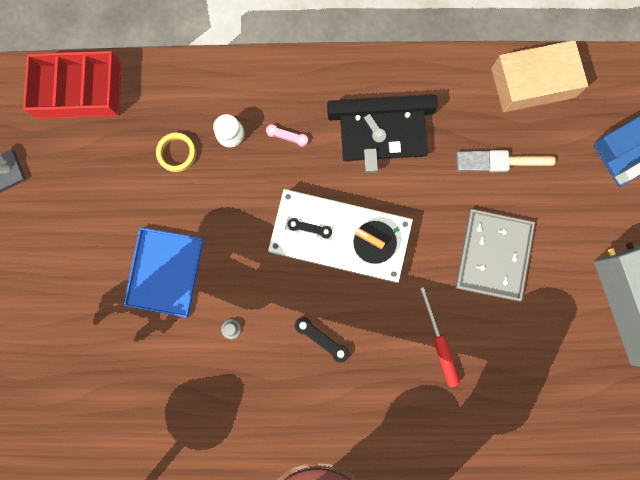

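View pics/scene0.png

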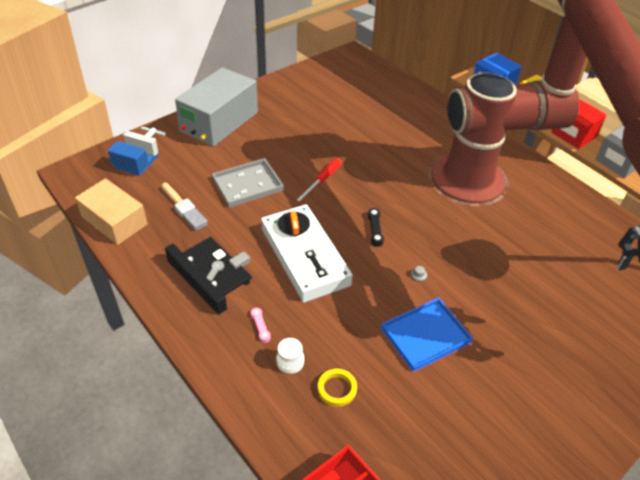

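The top view shows:
- The mould has corners near (284,190), (412,218), (399,281) and (269,250).
- The small black link sits in the cavity at (309,228). The larger black one at (322,339) and the pink one at (287,135) are decoys.
- The dial is at (376,242), its bar pointing to the upper left (about notch 0). The green mark is at (397,230).
- The blue tray is at (164,272).

The scene view agrees: dial at (295,222), link at (316,263), tray at (427,333).

```bash
cat > m.py <<'E'
from h import *
def hsv(im): return cv2.cvtColor(im,cv2.COLOR_RGB2HSV)
def comp(mask,near,close=0):
    m=mask.astype(np.uint8)
    if close: m=cv2.morphologyEx(m,cv2.MORPH_CLOSE,np.ones((close,close),np.uint8))
    n,l,s,c=cv2.connectedComponentsWithStats(m)
    ok=[i for i in range(1,n) if s[i,4]>=8]
    i=min(ok,key=lambda i:np.hypot(*(c[i]-near))); return l==i,c[i],s[i,4]
def quad(m):
    cs=max(cv2.findContours(m.astype(np.uint8),cv2.RETR_EXTERNAL,cv2.CHAIN_APPROX_NONE)[0],key=cv2.contourArea)
    h=cv2.convexHull(cs)
    for e in np.arange(3,20,.5):
        q=cv2.approxPolyDP(h,e,True)
        if len(q)<=4: break
    return q.reshape(-1,2).astype(float)
E
python3 - <<'E'
from m import *
np.set_printoptions(precision=4,suppress=True)
S={'top':dict(m=(320,235),t=(164,272),o=(370,239),g=(397,230),l=(309,228)),'scene':dict(m=(306,255),t=(427,333),o=(295,222),g=(283,215),l=(316,263))}
C={}
for n,s in S.items():
    im=np.load(n+'0.npy');H=hsv(im);h,sa,v=[H[...,i].astype(int) for i in range(3)]
    mm,_,a=comp((sa<40)&(v>150),s['m'],1); q=quad(mm)
    bm,bc,ab=comp((h>100)&(h<125)&(sa>120),s['t'],5); qb=quad(bm)
    om,oc,ao=comp((h>8)&(h<22)&(sa>150)&(v>170)&(np.hypot(*(np.indices(v.shape)[::-1]-np.array(s['o'])[:,None,None]))<30),s['o'],3)
    gm,gc,ag=comp((h>45)&(h<90)&(sa>80)&(np.hypot(*(np.indices(v.shape)[::-1]-np.array(s['o'])[:,None,None]))<45),s['g'])
    hull=np.zeros(v.shape,np.uint8);cv2.fillConvexPoly(hull,cv2.convexHull(q.astype(np.int32)),1)
    lm,lc,al=comp((v<70)&(hull>0),s['l'])
    print(n,a,q.tolist(),'tray',ab,qb.tolist(),'or',oc,ao,'g',gc,ag,'link',lc,al)
    print(' mould z40',plane(n,q,.04).tolist());print(' tray z18',plane(n,qb,.018).tolist())
    print(' orange z79',plane(n,[oc],.079),'green',plane(n,[gc],.04),'link',plane(n,[lc],.0395))
    C[n]=dict(g=gc,l=lc,o=oc)
for k in 'glo':
    o1,d1=ray('top',[C['top'][k]]);o2,d2=ray('scene',[C['scene'][k]]);print(k,tri(o1,d1[0],o2,d2[0]))
crop=lambda n,x,y,r:cv2.resize(np.load(n+'0.npy')[y-r:y+r,x-r:x+r],(390,390),interpolation=cv2.INTER_NEAREST)
save('crop0.png',np.hstack([crop('top',340,235,75),crop('scene',306,250,65)]))
E
```

```text
Traceback (most recent call last):
  File "m.py", line 8, in comp
    i=min(ok,key=lambda i:np.hypot(*(c[i]-near))); return l==i,c[i],s[i,4]
ValueError: min() iterable argument is empty
```

```bash
sed -i 's/def comp(mask,near,close=0)/def comp(mask,near,close=0,amin=8)/; s/s\[i,4\]>=8\]/s[i,4]>=amin]/' m.py
cat > m1.py <<'E'
from m import *
np.set_printoptions(precision=4,suppress=True)
S={'top':dict(m=(340,235),t=(164,272),o=(370,239),g=(397,230),l=(309,228)),'scene':dict(m=(306,255),t=(427,333),o=(295,222),g=(283,215),l=(316,263))}
C={}
for n,s in S.items():
    im=np.load(n+'0.npy');H=hsv(im);h,sa,v=[H[...,i].astype(int) for i in range(3)]
    X=np.indices(v.shape)[::-1]; D=lambda k:np.hypot(*(X-np.array(s[k])[:,None,None]))
    mm,_,a=comp((sa<40)&(v>150)&(D('m')<85),s['m'],1,1500); q=quad(mm)
    bm,bc,ab=comp((h>100)&(h<125)&(sa>120),s['t'],5,1000); qb=quad(bm)
    om,oc,ao=comp((h>8)&(h<22)&(sa>150)&(v>170)&(D('o')<30),s['o'],3)
    gm,gc,ag=comp((h>45)&(h<90)&(sa>80)&(D('o')<45),s['g'],0,4)
    lm,lc,al=comp((v<90)&(D('l')<40),s['l'],3,30)
    print(n,a,q.tolist(),'tray',ab,qb.tolist(),'or',oc,ao,'g',gc,ag,'link',lc,al)
    print(' mould z40',plane(n,q,.04));print(' tray z18',plane(n,qb,.018))
    print(' orange z79',plane(n,[oc],.079),'green',plane(n,[gc],.04),'link',plane(n,[lc],.0395))
    C[n]=dict(g=gc,l=lc,o=oc)
for k in 'glo':
    o1,d1=ray('top',[C['top'][k]]);o2,d2=ray('scene',[C['scene'][k]]);print(k,tri(o1,d1[0],o2,d2[0]))
crop=lambda n,x,y,r:cv2.resize(np.load(n+'0.npy')[y-r:y+r,x-r:x+r],(390,390),interpolation=cv2.INTER_NEAREST)
save('crop0.png',np.hstack([crop('top',340,235,75),crop('scene',306,250,65)]))
E
python3 m1.py
```

```text
top 6695 [[283.0, 190.0], [411.0, 219.0], [398.0, 281.0], [269.0, 251.0]] tray 5239 [[140.0, 228.0], [202.0, 239.0], [188.0, 316.0], [124.0, 305.0]] or [368.6889 241.2222] 45 g [396.     229.2778] 18 link [309.8049 227.7774] 328
 mould z40 [[ 0.6498  0.0603  0.04  ]
 [ 0.5889 -0.1902  0.04  ]
 [ 0.4682 -0.1619  0.04  ]
 [ 0.5293  0.0878  0.04  ]]
 tray z18 [[0.5807 0.3509 0.018 ]
 [0.557  0.2244 0.018 ]
 [0.4045 0.2505 0.018 ]
 [0.4267 0.3796 0.018 ]]
 orange z79 [[ 0.5419 -0.1045  0.079 ]] green [[ 0.569  -0.1604  0.04  ]] link [[0.5741 0.0079 0.0395]]
scene 3926 [[306.0, 204.0], [351.0, 275.0], [303.0, 301.0], [262.0, 218.0]] tray 3700 [[439.0, 299.0], [471.0, 341.0], [412.0, 370.0], [382.0, 324.0]] or [294.3391 221.513 ] 115 g [275.8 221.6] 5 link [315.0625 263.35  ] 80
 mould z40 [[ 0.4666 -0.1618  0.04  ]
 [ 0.5329  0.0913  0.04  ]
 [ 0.6686  0.0827  0.04  ]
 [ 0.5874 -0.1892  0.04  ]]
 tray z18 [[0.4053 0.2593 0.018 ]
 [0.4349 0.3855 0.018 ]
 [0.5901 0.3557 0.018 ]
 [0.5588 0.2287 0.018 ]]
 orange z79 [[ 0.5538 -0.0982  0.079 ]] green [[ 0.5673 -0.1575  0.04  ]] link [[0.5763 0.0116 0.0395]]
g (array([ 0.5679, -0.1593,  0.0394]), np.float64(0.0032460972568834207))
l (array([0.5743, 0.0084, 0.0353]), np.float64(0.0009721025486998856))
o (array([ 0.5448, -0.1066,  0.0664]), np.float64(0.0041146646742572296))
```

View pics/crop0.png

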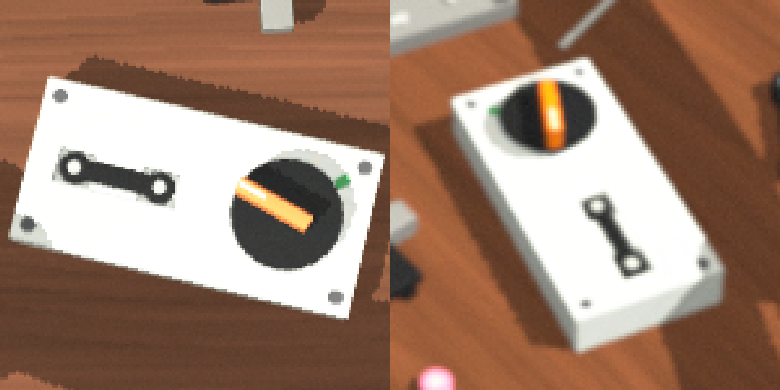

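The measurements agree. The mould centre is (0.559, -0.051) with yaw -13.7°, the dial axis is near (0.543, -0.117), and the cavity is near (0.574, 0.009). The measured green mark and link match these, and the dial is near notch 0 with its bar at about 61° yaw. Next I'll move above the dial.

{"api": "servo_tool", "payload": {"increments": [[1,-42,-41,-3,0],[1,-42,-41,-3,0],[1,-42,-41,-3,0],[1,-42,-41,-3,0],[1,-42,-41,-3,0],[1,-42,-41,-3,0],[1,-42,-41,-3,0],[1,-42,-41,-3,0],[1,-42,-41,-3,0],[1,-42,-41,-3,0],[1,-42,-41,-3,0],[1,-42,-41,-3,0]], "force": 20}}

```text
t: 1.65
tool_pos: [0.518, -0.0632, 0.2392]
tool_rot: [0.587, 3.086, 0.0]
contact_force: [1.4, 1.3, 0.2]
opening: 0.0851
grip_force: 0.0
```

{"api": "servo_tool", "payload": {"increments": [[0.28,-44,-42,0,0],[0.28,0,0,0,-10.4],[0.28,0,0,0,-10.4],[0.28,0,0,0,-10.4],[0.28,0,0,0,-10.4],[0.28,0,0,0,-10.4],[0.28,0,0,0,-10.4],[0.28,0,0,0,-10.4],[0.28,0,0,0,-10.4],[0.28,0,0,0,0],[0.28,0,0,0,0]]}}

```text
t: 3.02
tool_pos: [0.543, -0.1165, 0.2391]
tool_rot: [1.607, -2.699, -0.0]
contact_force: [-0.6, -0.2, -0.0]
opening: 0.0239
grip_force: 0.0
```

```bash
python3 - <<'E'
from h import *
np.set_printoptions(precision=4,suppress=True)
o=get_obs(); im=get_image('wrist'); np.save('w1.npy',im); save('w1.png',im)
import json; json.dump({k:np.array(v).tolist() for k,v in o.items()},open('w1.json','w'))
print(o)
E
```

```text
{'t': 3.025, 'q': array([-0.3452, -0.1322,  1.7333, -0.0001,  1.5409, -2.9898]), 'dq': array([-0.0007, -0.0002, -0.0013,  0.0009, -0.0001, -0.0105]), 'effort': array([  0.    , -31.77  , -37.5607,  -0.0001,   0.0016,   0.006 ]), 'tool_pos': array([ 0.543 , -0.1165,  0.2391]), 'tool_rot': array([ 1.6067, -2.6993, -0.0004]), 'contact_force': array([-0.5764, -0.1565, -0.0163]), 'wrist_torque': array([ 0.0054, -0.0251,  0.013 ]), 'grip_force': 0.0, 'opening': 0.023894067845263406}
```

View pics/w1.png

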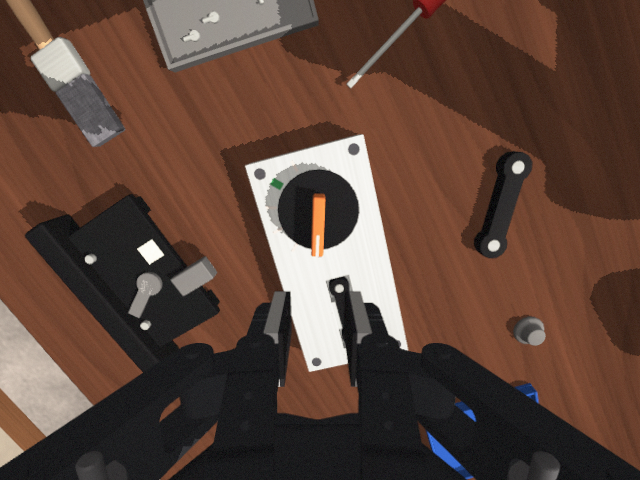

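The wrist view shows the disc centred at about (318,209). The bar runs from its tail at (319,195) to its white-lined tip at (317,255). The green mark is at (277,183).

```bash
python3 - <<'E'
from m import *
import json
np.set_printoptions(precision=4,suppress=True)
im=np.load('w1.npy');o=json.load(open('w1.json'))
H=hsv(im);h,sa,v=[H[...,i].astype(int) for i in range(3)]
X=np.indices(v.shape)[::-1];D=np.hypot(X[0]-318,X[1]-209)
gm,gc,_=comp((h>45)&(h<90)&(sa>80)&(D<60),(277,183)); G=plane('wrist',[gc],.04,o)
wm=(((v<70)|((h<25)&(sa>120)&(v>130)))&(D<55)).astype(np.uint8)
c=max(cv2.findContours(cv2.morphologyEx(wm,cv2.MORPH_OPEN,np.ones((5,5))),0,1)[0],key=cv2.contourArea)
(x,y),r=cv2.minEnclosingCircle(c); e=cv2.fitEllipse(c); print('disc',x,y,r,e)
A=plane('wrist',[(x,y),e[0]],.057,o); print('axis',A)
om=(h<25)&(sa>150)&(v>180)&(D<60); ys,xs=np.nonzero(om)
print(len(xs)); box=cv2.minAreaRect(np.c_[xs,ys].astype(np.float32)); bp=cv2.boxPoints(box); P=plane('wrist',bp,.079,o); print(box,P)
print('lengths',np.linalg.norm(P-np.roll(P,-1,0),axis=1))
d=P-np.roll(P,-1,0); k=np.argmax(np.linalg.norm(d,axis=1)); print('bar yaw',np.degrees(np.arctan2(d[:,1],d[:,0])),'ctr',P.mean(0))
print('green',G, 'pred from mould (.569,-.160)', np.linalg.norm(G[0,:2]-A[1,:2]), np.degrees(np.arctan2(*(G[0,:2]-A[1,:2])[::-1])))
mm,_,a=comp((sa<50)&(v>150)&(np.hypot(X[0]-325,X[1]-250)<140),(325,270),1,3000); q=quad(mm); print(q,plane('wrist',q,.04,o))
R=cv2.Rodrigues(np.array(o['tool_rot']))[0];print('x yaw',np.degrees(np.arctan2(R[1,0],R[0,0])))
E
```

```text
disc 317.69171142578125 209.2344207763672 40.16161346435547 ((317.83233642578125, 207.73867797851562), (75.22850799560547, 80.3138198852539), 97.86405181884766)
axis [[ 0.5423 -0.1181  0.057 ]
 [ 0.5414 -0.1194  0.057 ]]
585
((318.1405029296875, 226.00439453125), (11.650562286376953, 58.34651565551758), 1.7899105548858643) [[ 0.5677 -0.0845  0.079 ]
 [ 0.5381 -0.1348  0.079 ]
 [ 0.5286 -0.1293  0.079 ]
 [ 0.5577 -0.0786  0.079 ]]
lengths [0.0584 0.011  0.0584 0.0116]
bar yaw [  59.5343  -30.3023 -119.9077  149.5979] ctr [ 0.548  -0.1068  0.079 ]
green [[ 0.5688 -0.1599  0.04  ]] pred from mould (.569,-.160) 0.04883876049481714 -55.899412408666905
[[362. 134.]
 [407. 350.]
 [309. 371.]
 [245. 165.]] [[ 0.468  -0.1615  0.04  ]
 [ 0.5313  0.0907  0.04  ]
 [ 0.6512  0.06    0.04  ]
 [ 0.5877 -0.1917  0.04  ]]
x yaw -118.47528788327482
```

The wrist view gives the axis at (0.5425, -0.1175) and the bar yaw at about 60° (tool x is aligned at 61.5°). The bar measures 58 × 11.5 mm at z = 0.079, which matches the given size. I'll descend straddling the bar, without gripping it.

{"api": "servo_tool", "payload": {"increments": [[0.2,1,0,40,0],[0.2,0,0,40,0],[0.2,0,0,40,0],[0.2,0,0,20,0],[0.2,0,0,15,0],[0.2,0,0,10,0],[0.2,0,0,6,0],[0.2,0,0,3,0],[0.2,0,0,0,0]]}}

```text
t: 4.2
tool_pos: [0.543, -0.1175, 0.0657]
tool_rot: [-1.61, 2.697, -0.001]
contact_force: [-0.7, 1.5, 0.1]
opening: 0.0174
grip_force: 0.0
```

{"api": "servo_tool", "payload": {"increments": [[0.2,0,0,3,0],[0.2,0,0,3,0],[0.2,0,0,1.5,0],[0.2,0,0,1.5,0],[0.2,0,0,0,0]]}}

```text
t: 4.82
tool_pos: [0.5426, -0.1174, 0.0561]
tool_rot: [1.61, -2.697, -0.0]
contact_force: [0.6, -0.4, 0.3]
opening: 0.0168
grip_force: 0.0
```

{"api": "servo_tool", "payload": {"increments": [[0.2,0,0,1.5,0],[0.2,0,0,1.5,0],[0.2,0,0,1,0],[0.2,0,0,0,0]]}}

```text
t: 5.32
tool_pos: [0.5426, -0.1173, 0.0522]
tool_rot: [1.61, -2.697, -0.0]
contact_force: [0.1, -0.1, -0.7]
opening: 0.017
grip_force: 0.0
```

{"api": "servo_tool", "payload": {"increments": [[0.2,0,0,1,0],[0.2,0,0,1,0],[0.2,0,0,0,0]]}}

```text
t: 5.7
tool_pos: [0.5426, -0.1173, 0.0502]
tool_rot: [1.61, -2.697, -0.0]
contact_force: [-0.0, 0.2, 0.1]
opening: 0.0174
grip_force: 0.0
```

{"api": "servo_tool", "payload": {"increments": [[0.2,0,0,1,0],[0.2,0,0,1,0],[0.2,0,0,0,0]]}}

```text
t: 6.08
tool_pos: [0.5426, -0.1173, 0.0481]
tool_rot: [1.61, -2.697, -0.0]
contact_force: [-0.3, 0.1, -0.2]
opening: 0.0172
grip_force: 0.0
```

```bash
python3 - <<'E'
from h import *
print(get_obs()['contact_force'])
a=get_image('wrist');b=get_image('scene');save('p2.png',np.hstack([cv2.resize(a,(400,300)),cv2.resize(b[170:290,225:385],(400,300))]))
E
```

```text
[-0.29600554  0.06872801 -0.23292123]
```

View pics/p2.png

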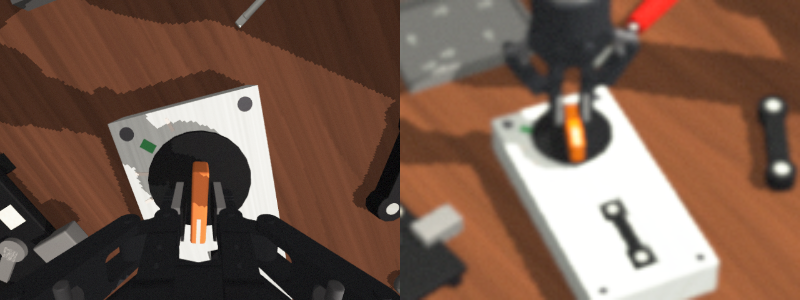

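The fingers straddle the bar, at about (180–218, 200) in the left panel, with the tips near the disc and no contact yet. I'll keep going down in small steps.

{"api": "servo_tool", "payload": {"increments": [[0.2,0,0,1,0],[0.2,0,0,1,0],[0.2,0,0,0,0]]}}

```text
t: 6.55
tool_pos: [0.5426, -0.1174, 0.0462]
tool_rot: [1.61, -2.697, -0.0]
contact_force: [0.3, -0.7, 0.8]
opening: 0.0172
grip_force: 0.0
```

{"api": "servo_tool", "payload": {"increments": [[0.2,0,0,1,0],[0.2,0,0,0,0]]}}

```text
t: 6.8
tool_pos: [0.5426, -0.1173, 0.0452]
tool_rot: [1.61, -2.697, -0.0]
contact_force: [-0.4, -0.6, -0.6]
opening: 0.0169
grip_force: 0.0
```

```bash
python3 - <<'E'
from m import *
c=get_image('scene');np.save('s3.npy',c);t=get_image('top')
for im,n in((np.load('scene0.npy'),'before'),(c,'now')):
    H=hsv(im).astype(int);h,s,v=H[...,0],H[...,1],H[...,2]
    m=(h<25)&(s>150)&(v>180);m[:, :270]=0;m[:,320:]=0;m[:195]=0;m[250:]=0
    ys,xs=np.nonzero(m);print(n,len(ys),xs.min(),xs.max(),ys.min(),ys.max())
    d=(v<60);d[:, :270]=0;d[:,325:]=0;d[:195]=0;d[245:]=0
    n_,l,st,ce=cv2.connectedComponentsWithStats(d.astype(np.uint8));k=1+st[1:,4].argmax();print(st[k])
a=np.load('scene0.npy')[185:255,250:340];b=c[185:255,250:340]
save('p3.png',np.hstack([cv2.resize(x,(400,311),interpolation=cv2.INTER_CUBIC) for x in(a,b)]))
E
```

```text
before 110 290 298 212 233
[279 214  13  21 181]
now 102 291 298 212 233
[270 195  46  17 343]
```

View pics/p3.png

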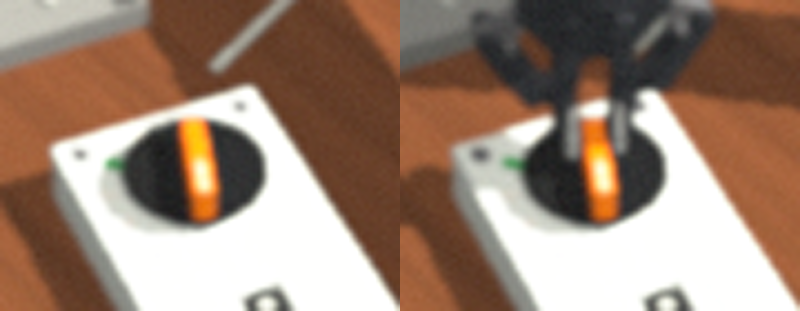

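The bar and disc haven't moved between the two panels (tip at about (203,215) in both), so nothing is pressed yet. I'll continue down.

{"api": "servo_tool", "payload": {"increments": [[0.2,0,0,1,0],[0.2,0,0,0,0]]}}

```text
t: 7.15
tool_pos: [0.5426, -0.1173, 0.0442]
tool_rot: [1.61, -2.697, -0.0]
contact_force: [0.2, -0.3, 0.5]
opening: 0.0171
grip_force: 0.0
```

{"api": "servo_tool", "payload": {"increments": [[0.2,0,0,1,0],[0.2,0,0,0,0]]}}

```text
t: 7.4
tool_pos: [0.5426, -0.1173, 0.0432]
tool_rot: [1.61, -2.697, -0.0]
contact_force: [-0.0, 0.7, 0.1]
opening: 0.0174
grip_force: 0.0
```

{"api": "servo_tool", "payload": {"increments": [[0.2,0,0,1,0],[0.2,0,0,0,0]]}}

```text
t: 7.65
tool_pos: [0.5426, -0.1173, 0.0422]
tool_rot: [1.61, -2.697, -0.0]
contact_force: [0.1, -0.6, 0.3]
opening: 0.0178
grip_force: 0.0
```

{"api": "servo_tool", "payload": {"increments": [[0.2,0,0,1,0],[0.2,0,0,0,0]]}}

```text
t: 7.9
tool_pos: [0.5426, -0.1173, 0.0412]
tool_rot: [1.61, -2.697, -0.0]
contact_force: [-0.4, -0.1, -0.8]
opening: 0.0171
grip_force: 0.0
```

{"api": "servo_tool", "payload": {"increments": [[0.2,0,0,1,0],[0.2,0,0,0,0]]}}

```text
t: 8.15
tool_pos: [0.5426, -0.1173, 0.0402]
tool_rot: [1.61, -2.697, -0.0]
contact_force: [0.0, 0.2, 1.3]
opening: 0.017
grip_force: 0.0
```

```bash
python3 - <<'E'
from m import *
o=get_obs();print(o['tool_pos'],o['contact_force'],o['effort'],o['t'])
w=get_image('wrist');c=get_image('scene');np.save('s4.npy',c)
P=np.array(o['tool_pos']);print('tcp px scene',proj('scene',[P,P+[0,0,.01],[.5426,-.1174,.057]]))
save('p4.png',np.hstack([cv2.resize(w[200:440,160:480],(400,300),interpolation=cv2.INTER_CUBIC),cv2.resize(c[185:255,250:343],(400,300),interpolation=cv2.INTER_CUBIC)]))
E
```

```text
[ 0.54258091 -0.11734272  0.04019553] [0.03527667 0.22872443 1.27620344] [-3.17623468e-03 -3.49169648e+01 -3.28664589e+01 -3.18949533e-04
 -5.52701473e-03  9.25045640e-06] 8.15
tcp px scene [[293.23858161 226.27103041]
 [293.2342955  223.45484782]
 [293.21129349 221.51372131]]
```

View pics/p4.png

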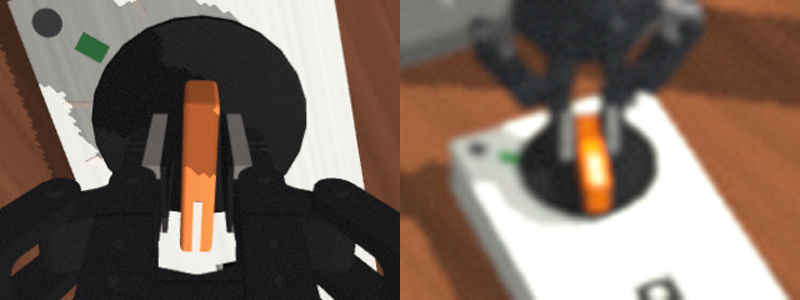

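The view is inconclusive: the fingers straddle the bar, whose tip is at about (198,250) in the left panel and (598,210) in the right. The force reading is up slightly, so I'll continue 1 mm at a time and let the force decide.

{"api": "servo_tool", "payload": {"increments": [[0.2,0,0,1,0],[0.2,0,0,0,0]]}}

```text
t: 8.5
tool_pos: [0.5426, -0.1174, 0.0392]
tool_rot: [1.61, -2.697, -0.0]
contact_force: [-0.6, -0.2, 0.2]
opening: 0.017
grip_force: 0.0
```

```bash
python3 - <<'E'
from m import *
o=get_obs();print(o['tool_pos'],o['contact_force'],o['wrist_torque'],o['t'])
a=np.load('scene0.npy');
for n in ('s3.npy','s4.npy'):
    b=np.load(n)
    for (x0,y0,x1,y1) in ((280,224,312,240),(287,225,301,240),(300,250,335,285)):
        A=cv2.resize(a[y0:y1,x0:x1],None,fx=8,fy=8,interpolation=cv2.INTER_CUBIC);B=cv2.resize(b[y0-5:y1+5,x0-5:x1+5],None,fx=8,fy=8,interpolation=cv2.INTER_CUBIC)
        r=cv2.matchTemplate(B,A,cv2.TM_CCOEFF_NORMED);_,s,_,l=cv2.minMaxLoc(r);print(n,(np.array(l)-40)/8,round(s,3))
E
```

```text
[ 0.54260649 -0.11735494  0.03923182] [-0.55131971 -0.20040313  0.20922056] [-0.00267047 -0.00487523 -0.03118636] 8.5
s3.npy [0. 0.] 1.0
s3.npy [0. 0.] 1.0
s3.npy [0. 0.] 1.0
s4.npy [0. 0.] 1.0
s4.npy [0. 0.] 1.0
s4.npy [0. 0.] 1.0
```

{"api": "servo_tool", "payload": {"increments": [[0.2,0,0,1,0],[0.2,0,0,0,0]]}}

```text
t: 8.75
tool_pos: [0.5426, -0.1173, 0.0382]
tool_rot: [1.61, -2.697, -0.0]
contact_force: [0.2, -0.2, 0.2]
opening: 0.0172
grip_force: 0.0
```

{"api": "servo_tool", "payload": {"increments": [[0.2,0,0,1,0],[0.2,0,0,0,0]]}}

```text
t: 9.0
tool_pos: [0.5426, -0.1173, 0.0372]
tool_rot: [1.61, -2.697, -0.0]
contact_force: [-0.4, 0.8, -0.3]
opening: 0.0169
grip_force: 0.0
```

{"api": "servo_tool", "payload": {"increments": [[0.2,0,0,1,0],[0.2,0,0,0,0]]}}

```text
t: 9.25
tool_pos: [0.5426, -0.1173, 0.0362]
tool_rot: [1.61, -2.697, -0.0]
contact_force: [-0.4, 0.2, 0.4]
opening: 0.0175
grip_force: 0.0
```

```bash
python3 - <<'E'
from m import *
np.set_printoptions(precision=4,suppress=True)
import json
o=json.load(open('w1.json'));w1=np.load('w1.npy')
o2=get_obs();w2=get_image('wrist');np.save('w5.npy',w2);s=get_image('scene')
print(o2['tool_pos'],o2['contact_force'],'scene diff',np.abs(s[224:240,280:312].astype(int)-np.load('scene0.npy')[224:240,280:312]).mean())
# same features from two wrist heights: green mark centre, bar tail top
def green(im,near):
    H=hsv(im).astype(int);return comp((H[...,0]>45)&(H[...,0]<90)&(H[...,1]>80),near,0,15)[1]
def tail(im,ylo,yhi):
    H=hsv(im).astype(int);m=(H[...,0]<25)&(H[...,1]>150)&(H[...,2]>110);m[:ylo]=0;m[yhi:]=0;m[:,:290]=0;m[:,350:]=0
    ys,xs=np.nonzero(m);y=np.sort(np.unique(ys))[0];k=ys<=y+2;return np.array([xs[k].mean(),float(y)])
g1=green(w1,(277,183));g2=green(w2,(235,235));t1=tail(w1,190,260);t2=tail(w2,220,410);print(g1,g2,t1,t2)
for a,b in((g1,g2),(t1,t2)):
    oa,da=ray('wrist',[a],o);ob,db=ray('wrist',[b],o2);print(tri(oa,da[0],ob,db[0]))
H=hsv(w2);save('p5.png',cv2.resize(w2[210:450,160:480],(800,600),interpolation=cv2.INTER_CUBIC))
E
```

```text
[ 0.5426 -0.1173  0.0362] [-0.4278  0.1877  0.3653] scene diff 1.5345052083333333
[276.3816 183.3684] [231.2527 240.0495] [319. 194.] [320.8529 268.    ]
(array([ 0.5688, -0.1599,  0.0401]), np.float64(0.00010696077137531363))
(array([ 0.534 , -0.131 ,  0.0552]), np.float64(0.00030912130373470187))
```

View pics/p5.png

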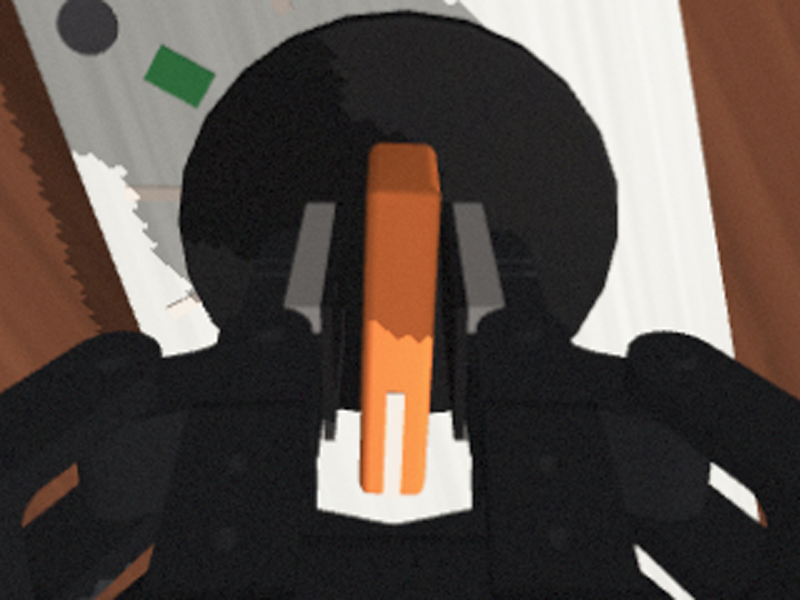

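The green mark triangulates at z = 0.040, so the arm height is right. The pad tips (grey, ending at about (320,203) and (470,203)) sit about 18 mm behind the TCP at this opening, so contact should be close. Continuing down.

{"api": "servo_tool", "payload": {"increments": [[0.2,0,0,1,0],[0.2,0,0,0,0]]}}

```text
t: 9.6
tool_pos: [0.5426, -0.1173, 0.0352]
tool_rot: [1.61, -2.697, -0.0]
contact_force: [-0.3, 0.1, -0.4]
opening: 0.017
grip_force: 0.0
```

{"api": "servo_tool", "payload": {"increments": [[0.2,0,0,1,0],[0.2,0,0,0,0]]}}

```text
t: 9.85
tool_pos: [0.5426, -0.1173, 0.0342]
tool_rot: [1.61, -2.697, -0.0]
contact_force: [-0.2, -0.4, 0.3]
opening: 0.0171
grip_force: 0.0
```

{"api": "servo_tool", "payload": {"increments": [[0.2,0,0,1,0],[0.2,0,0,0,0]]}}

```text
t: 10.1
tool_pos: [0.5426, -0.1174, 0.0332]
tool_rot: [1.61, -2.697, -0.0]
contact_force: [0.6, -1.0, 0.8]
opening: 0.0173
grip_force: 0.0
```

```bash
python3 - <<'E'
from m import *
np.set_printoptions(precision=4,suppress=True)
o=get_obs();w=get_image('wrist');s=get_image('scene');print(o['tool_pos'],o['contact_force'])
a=np.load('scene0.npy');b=s
for (x0,y0,x1,y1) in ((280,224,312,240),(287,225,301,240)):
    A=cv2.resize(a[y0:y1,x0:x1],None,fx=8,fy=8,interpolation=cv2.INTER_CUBIC);B=cv2.resize(b[y0-5:y1+5,x0-5:x1+5],None,fx=8,fy=8,interpolation=cv2.INTER_CUBIC)
    _,sc,_,l=cv2.minMaxLoc(cv2.matchTemplate(B,A,cv2.TM_CCOEFF_NORMED));print((np.array(l)-40)/8,round(sc,3))
# finger tip: pixel of near-face lower corner of pads (282/294,291)->ray meets tool plane x=+0.011
c=get_calibration('wrist');print(c['fx'],c['cy'])
M=np.array(c['mount']);K=np.array([[c['fx'],0,c['cx']],[0,c['fy'],c['cy']],[0,0,1]])
uv=np.array([[282,291],[294,291],[341,291],[355,291],[274,332],[365,332]],float)
p=cv2.undistortPoints(uv.reshape(-1,1,2),K,np.array(c['dist_coeffs'],float)).reshape(-1,2)
d=np.c_[p,np.ones(len(p))]@M[:3,:3].T
for x in(.011,0,-.011): print(x,(M[:3,3]+d*((x-M[0,3])/d[:,0])[:,None]))
H=hsv(w).astype(int);g=(H[...,1]<40)&(H[...,2]>70)&(H[...,2]<150);g[:,:260]=0;g[:,390:]=0;g[:270]=0;g[350:]=0
ys,xs=np.nonzero(g);print(ys.min(),ys.max(),xs.min(),xs.max())
E
```

```text
[ 0.5426 -0.1174  0.0332] [ 0.5729 -0.9761  0.7715]
[0. 0.] 0.999
[0. 0.] 1.0
351.5798972632917 243.09396673872695
0.011 [[ 0.011  -0.0159 -0.0328]
 [ 0.011  -0.0107 -0.0328]
 [ 0.011   0.0094 -0.0329]
 [ 0.011   0.0154 -0.0329]
 [ 0.011  -0.0155 -0.0655]
 [ 0.011   0.0155 -0.0656]]
0 [[ 0.     -0.0184 -0.0093]
 [ 0.     -0.0124 -0.0093]
 [ 0.      0.0112 -0.0093]
 [ 0.      0.0182 -0.0093]
 [ 0.     -0.018  -0.0476]
 [ 0.      0.0183 -0.0476]]
-0.011 [[-0.011  -0.021   0.0142]
 [-0.011  -0.0141  0.0142]
 [-0.011   0.0129  0.0142]
 [-0.011   0.021   0.0142]
 [-0.011  -0.0205 -0.0296]
 [-0.011   0.021  -0.0297]]
291 342 274 361
```

{"api": "servo_tool", "payload": {"increments": [[0.2,0,0,1,0],[0.2,0,0,0,0]]}}

```text
t: 10.45
tool_pos: [0.5426, -0.1174, 0.0322]
tool_rot: [1.61, -2.697, -0.0]
contact_force: [0.1, -0.4, -0.5]
opening: 0.0173
grip_force: 0.0
```

{"api": "servo_tool", "payload": {"increments": [[0.2,0,0,1,0],[0.2,0,0,0,0]]}}

```text
t: 10.7
tool_pos: [0.5426, -0.1173, 0.0312]
tool_rot: [1.61, -2.697, -0.0]
contact_force: [-0.3, 0.2, 0.2]
opening: 0.017
grip_force: 0.0
```

{"api": "servo_tool", "payload": {"increments": [[0.2,0,0,1,0],[0.2,0,0,0,0]]}}

```text
t: 10.95
tool_pos: [0.5426, -0.1173, 0.0302]
tool_rot: [1.61, -2.697, -0.0]
contact_force: [-1.1, 0.2, 0.5]
opening: 0.0174
grip_force: 0.0
```

{"api": "servo_tool", "payload": {"increments": [[0.2,0,0,1,0],[0.2,0,0,0,0]]}}

```text
t: 11.2
tool_pos: [0.5427, -0.1174, 0.0293]
tool_rot: [-1.61, 2.697, -0.0]
contact_force: [-0.6, -0.4, 0.5]
opening: 0.0168
grip_force: 0.0
```

{"api": "servo_tool", "payload": {"increments": [[0.2,0,0,1,0],[0.2,0,0,0,0]]}}

```text
t: 11.45
tool_pos: [0.5428, -0.1174, 0.029]
tool_rot: [1.61, -2.697, -0.0]
contact_force: [-2.7, 0.2, 5.2]
opening: 0.0171
grip_force: 2.6
```

{"api": "servo_tool", "payload": {"increments": [[0.2,0,0,1,0],[0.2,0,0,0,0]]}}

```text
t: 11.7
tool_pos: [0.5428, -0.1174, 0.0281]
tool_rot: [1.61, -2.697, -0.0]
contact_force: [-2.6, 2.2, 4.8]
opening: 0.0172
grip_force: 2.9
```

```bash
python3 - <<'E'
from m import *
o=get_obs();s=get_image('scene');w=get_image('wrist');print(o['tool_pos'],o['contact_force'],o['q'],o['effort'],o['t'])
print(proj('scene',[o['tool_pos']]))
save('p6.png',np.hstack([cv2.resize(s[190:250,255:335],(400,300),interpolation=cv2.INTER_CUBIC),cv2.resize(w[230:350,240:400],(400,300),interpolation=cv2.INTER_CUBIC)]))
E
```

```text
[ 0.54276638 -0.11740116  0.02808066] [-2.57900562  2.20897425  4.77480521] [-3.46996940e-01  6.41608435e-02  1.91100797e+00 -7.92745310e-05
  1.16660756e+00 -2.99414122e+00] [-1.30502223e-01 -3.24778855e+01 -3.10262167e+01  3.57300730e-02
 -8.19629710e-01  7.64163869e-04] 11.7
[[293.17135197 229.66640635]]
```

View pics/p6.png

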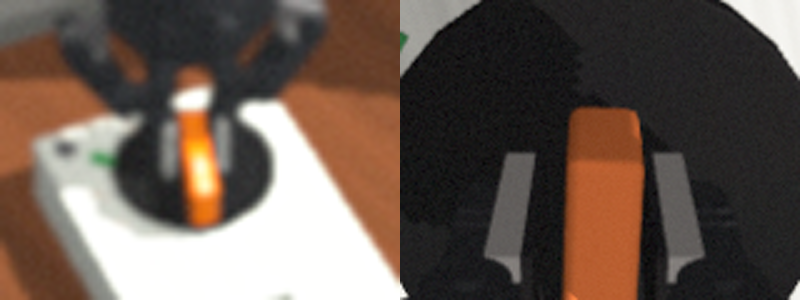

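The force has now risen to about 5 N at TCP z ≈ 0.029, so the pads are on the disc. The pictures show both fingers beside the bar (at about (168,150) and (223,140) on the left). I'll press about 8.5 mm further, watching the force.

{"api": "servo_tool", "payload": {"increments": [[0.2,0,0,1,0],[0.2,0,0,1,0],[0.2,0,0,0,0]]}}

```text
t: 12.18
tool_pos: [0.5428, -0.1174, 0.0263]
tool_rot: [1.61, -2.697, -0.0]
contact_force: [-3.0, 1.5, 7.0]
opening: 0.0172
grip_force: 3.5
```

{"api": "servo_tool", "payload": {"increments": [[0.2,0,0,1,0],[0.2,0,0,1,0],[0.2,0,0,0,0]]}}

```text
t: 12.55
tool_pos: [0.5428, -0.1174, 0.0245]
tool_rot: [1.61, -2.697, -0.0]
contact_force: [-3.4, 1.3, 7.5]
opening: 0.0172
grip_force: 4.1
```

{"api": "servo_tool", "payload": {"increments": [[0.2,0,0,1,0],[0.2,0,0,1,0],[0.2,0,0,0,0]]}}

```text
t: 12.92
tool_pos: [0.5428, -0.1174, 0.0227]
tool_rot: [1.61, -2.697, -0.0]
contact_force: [-4.8, 1.2, 9.7]
opening: 0.0174
grip_force: 4.7
```

{"api": "servo_tool", "payload": {"increments": [[0.2,0,0,1,0],[0.2,0,0,1,0],[0.2,0,0,1,0],[0.2,0,0,0,0]]}}

```text
t: 13.42
tool_pos: [0.5428, -0.1174, 0.02]
tool_rot: [1.61, -2.697, -0.001]
contact_force: [-5.4, 0.7, 11.1]
opening: 0.017
grip_force: 5.5
```

```bash
cat > look.py <<'E'
from m import *
import sys
o=get_obs();s=get_image('scene');w=get_image('wrist');print(o['tool_pos'],o['contact_force'],o['wrist_torque'],o['q'][5],o['t'])
a=np.load('scene0.npy');b=s
for (x0,y0,x1,y1) in ((280,224,312,240),(287,225,301,240)):
    A=cv2.resize(a[y0:y1,x0:x1],None,fx=8,fy=8,interpolation=cv2.INTER_CUBIC);B=cv2.resize(b[y0-5:y1+5,x0-5:x1+5],None,fx=8,fy=8,interpolation=cv2.INTER_CUBIC)
    _,sc,_,l=cv2.minMaxLoc(cv2.matchTemplate(B,A,cv2.TM_CCOEFF_NORMED));print('shift',(np.array(l)-40)/8,round(sc,3))
H=hsv(w).astype(int);m=(H[...,0]<25)&(H[...,1]>150)&(H[...,2]>110);m[:240]=0;m[420:]=0;m[:,:270]=0;m[:,370:]=0
ys,xs=np.nonzero(m);print('bar in wrist',cv2.minAreaRect(np.c_[xs,ys].astype(np.float32)))
E
python3 look.py
```

```text
[ 0.54282381 -0.11741609  0.01999127] [-5.38586349  0.72257337 11.11965308] [0.29660038 0.89876082 0.00222677] -2.9941519417541347 13.425
shift [0.125 2.25 ] 0.984
shift [0. 2.] 0.983
bar in wrist ((320.54681396484375, 346.00146484375), (30.20400619506836, 144.64813232421875), 1.7899105548858643)
```

The disc is pressed about 8 mm (both the image shift and the 11 N say so). One more millimetre, then I'll turn 30° and check that the dial follows.

{"api": "servo_tool", "payload": {"increments": [[0.2,0,0,0.9,0],[0.2,0,0,0,5],[0.2,0,0,0,5],[0.2,0,0,0,5],[0.2,0,0,0,5],[0.2,0,0,0,5],[0.2,0,0,0,5],[0.2,0,0,0,0]]}}

```text
t: 14.52
tool_pos: [0.5424, -0.1177, 0.0191]
tool_rot: [0.856, -3.021, -0.0]
contact_force: [-6.7, 0.4, 13.0]
opening: 0.0169
grip_force: 6.1
```

```bash
python3 look.py
```

```text
[ 0.54236699 -0.11774432  0.01914904] [-6.68096292  0.36477129 12.95230252] [0.12153872 1.24332609 0.01182808] -2.4700934148248748 14.525
shift [-0.5   2.75] 0.765
shift [-5.  2.] 0.802
bar in wrist ((320.4477233886719, 345.51544189453125), (30.430192947387695, 145.67205810546875), 1.9749339818954468)
```

The bar turns with the tool: its angle in the wrist view is unchanged. The remaining turn is about 89°.

{"api": "servo_tool", "payload": {"increments": [[0.2,0,0,0,7.4],[0.2,0,0,0,7.4],[0.2,0,0,0,7.4],[0.2,0,0,0,7.4],[0.2,0,0,0,7.4],[0.2,0,0,0,7.4],[0.2,0,0,0,7.4],[0.2,0,0,0,7.4],[0.2,0,0,0,7.4],[0.2,0,0,0,7.4],[0.2,0,0,0,7.4],[0.2,0,0,0,7.4]]}}

```text
t: 16.12
tool_pos: [0.5417, -0.1178, 0.0191]
tool_rot: [-1.506, -2.754, 0.004]
contact_force: [-9.9, 0.4, 14.0]
opening: 0.0173
grip_force: 7.0
```

{"api": "servo_tool", "payload": {"increments": [[0.2,0,0,0,0]]}}

```text
t: 16.25
tool_pos: [0.5417, -0.1178, 0.0191]
tool_rot: [-1.501, -2.756, 0.003]
contact_force: [-9.4, -0.0, 14.1]
opening: 0.0171
grip_force: 6.9
```

```bash
python3 look.py; python3 - <<'E'
from h import *
o=get_obs();R=cv2.Rodrigues(np.array(o['tool_rot']))[0];print('x yaw',np.degrees(np.arctan2(R[1,0],R[0,0])))
E
```

```text
[ 0.54169966 -0.1178177   0.01912744] [-9.43375117 -0.02084032 14.0687029 ] [0.04391054 1.57864124 0.07053206] -0.9200041764341825 16.25
shift [0.5   1.875] 0.909
shift [1.125 1.5  ] 0.833
bar in wrist ((319.0, 343.5), (147.0, 30.0), 90.0)
x yaw 122.89188560012887
```

Turned 118.6° with the bar following. Now I'll release slowly upward.

{"api": "servo_tool", "payload": {"increments": [[0.2,0,0,-2,0],[0.2,0,0,-2,0],[0.2,0,0,-2,0],[0.2,0,0,-2,0],[0.2,0,0,-2,0],[0.2,0,0,-3,0],[0.2,0,0,-10,0],[0.2,0,0,-30,0],[0.2,0,0,-50,0],[0.2,0,0,-60,0],[0.2,0,0,-60,0],[0.2,0,0,0,0]]}}

```text
t: 17.85
tool_pos: [0.546, -0.1184, 0.2484]
tool_rot: [1.496, 2.748, 0.003]
contact_force: [0.0, 0.5, 0.1]
opening: 0.0173
grip_force: 0.0
```

```bash
python3 - <<'E'
from m import *
import json
o=get_obs();w=get_image('wrist');s=get_image('scene');t=get_image('top');np.save('w7.npy',w);np.save('s7.npy',s);np.save('t7.npy',t)
json.dump({k:np.array(v).tolist() for k,v in o.items()},open('w7.json','w'));print(o['tool_pos'],o['tool_rot'],o['contact_force'])
save('p7.png',np.hstack([cv2.resize(w,(400,300)),cv2.resize(s[190:310,235:395],(400,300),interpolation=cv2.INTER_CUBIC)]))
E
```

```text
[ 0.54603485 -0.11843259  0.24844477] [1.49563958 2.74759765 0.00345748] [0.03991753 0.52541544 0.12866489]
```

View pics/p7.png

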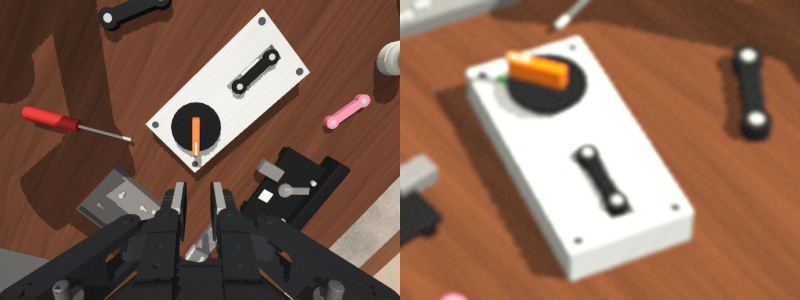

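The dial now points at the green mark: its tip is over the green in both panels, at (196,155) and (505,70). The link is raised, at (255,72) and (600,180). That was my tenth view, so from here I'll measure by numbers only.

```bash
cat > m2.py <<'E'
from m import *
import json
np.set_printoptions(precision=4,suppress=True)
w=np.load('w7.npy');o=json.load(open('w7.json'));t=np.load('t7.npy');s=np.load('s7.npy')
def hv(im): H=hsv(im).astype(int);return H[...,0],H[...,1],H[...,2]
X=np.indices((480,640))[::-1]
# bar
h,sa,v=hv(w);m=(h<25)&(sa>150)&(v>150)&(np.hypot(X[0]-314,X[1]-210)<55);ys,xs=np.nonzero(m)
bp=cv2.boxPoints(cv2.minAreaRect(np.c_[xs,ys].astype(np.float32)));P=plane('wrist',bp,.079,o);d=P-np.roll(P,-1,0);L=np.linalg.norm(d,axis=1);k=L.argmax()
print('bar',L,np.degrees(np.arctan2(d[k,1],d[k,0])),P.mean(0))
res={}
for n,im,c0,r in(('wrist',w,(408,115),60),('top',t,(309,227),32),('scene',s,(316,262),30)):
    h,sa,v=hv(im);m=(v<65)&(np.hypot(X[0]-c0[0],X[1]-c0[1])<r)
    mm,c,a=comp(m,c0,3,60);cn=max(cv2.findContours(mm.astype(np.uint8),0,1)[0],key=cv2.contourArea);b=cv2.minAreaRect(cn);print(n,c,a,b)
    ws,wy=[],[]
    e=cv2.boxPoints(b);P=plane(n,e,.0505,o);d=P-np.roll(P,-1,0);print('  len',np.linalg.norm(d,axis=1),'yaw',np.degrees(np.arctan2(d[:,1],d[:,0])),'ctr',P.mean(0))
    res[n]=ray(n,[b[0]],o)
for a,b in(('wrist','top'),('wrist','scene'),('top','scene')):
    print(a,b,tri(res[a][0],res[a][1][0],res[b][0],res[b][1][0]))
R=cv2.Rodrigues(np.array(o['tool_rot']))[0];print('R',R,'x yaw',np.degrees(np.arctan2(R[1,0],R[0,0])))
E
python3 m2.py
```

```text
bar [0.0116 0.0621 0.0122 0.062 ] 122.94697520447761 [ 0.5478 -0.1246  0.079 ]
wrist [408.4609 113.8257] 1497 ((408.53912353515625, 114.04241943359375), (23.459299087524414, 94.22650146484375), 47.33730697631836)
  len [0.0879 0.023  0.0891 0.0239] yaw [-104.4543  171.0011   76.2116  -12.0679] ctr [0.5737 0.0092 0.0505]
top [309.3433 227.0567] 300 ((309.2508239746094, 227.05902099609375), (44.60540771484375, 10.65032958984375), 13.240518569946289)
  len [0.0208 0.0867 0.0208 0.0866] yaw [ 166.6993   75.9469  -13.7829 -104.0066] ctr [0.5741 0.0086 0.0505]
scene [313.6395 259.8605] 86 ((313.6922912597656, 259.5384521484375), (21.0786075592041, 6.1017022132873535), 56.3099365234375)
  len [0.0165 0.0615 0.016  0.0611] yaw [   4.038  -102.2393 -177.0552   78.1338] ctr [0.5776 0.0072 0.0505]
wrist top (array([0.5724, 0.0083, 0.0596]), np.float64(0.000799476688920367))
wrist scene (array([0.5756, 0.0087, 0.0498]), np.float64(0.004499259100386532))
top scene (array([0.5755, 0.0075, 0.0486]), np.float64(0.0032220269118199553))
R [[-0.5428  0.8398  0.0127]
 [ 0.8398  0.5429 -0.0044]
 [-0.0106  0.0083 -0.9999]] x yaw 122.87463881131623
```

The bar yaw is about 122.9° ≡ -57°, which is the green notch (nominal -58.7°, with play). The link centre is (0.5738, 0.009), yaw 76.2°, top near z = 0.05. Next I'll move over the link.

{"api": "servo_tool", "payload": {"increments": [[0.35,31,31,0,0],[0.35,31,31,0,0],[0.35,30,31,0,0],[0.35,0,0,20,9.3],[0.35,0,0,20,9.3],[0.35,0,0,20,9.4],[0.35,0,0,20,9.4],[0.35,0,0,20,9.3],[0.35,0,0,25,0],[0.35,0,0,25,0],[0.35,0,0,25,0],[0.35,0,0,0,0]]}}

```text
t: 19.5
tool_pos: [0.5669, 0.0108, 0.0605]
tool_rot: [-2.468, -1.934, 0.01]
contact_force: [-0.8, 0.2, -0.8]
opening: 0.0298
grip_force: 0.0
```

```bash
cat > g.py <<'E'
from m import *
import json
np.set_printoptions(precision=4,suppress=True)
o=get_obs();R=cv2.Rodrigues(np.array(o['tool_rot']))[0];print(o['tool_pos'],o['contact_force'],'yaw',np.degrees(np.arctan2(R[1,0],R[0,0])),R[:,2],o['t'])
d=np.array([.5738,.0090,0])-np.array(o['tool_pos']);print('to link, tool axes mm',R.T@d*1e3)
w=get_image('wrist');H=hsv(w).astype(int)
c=get_calibration('wrist');M=np.array(c['mount'])
# link seen: black pixels enclosed by white mould
wh=((H[...,1]<60)&(H[...,2]>120)).astype(np.uint8)
np.save('w8.npy',w)
E
python3 g.py
```

```text
[0.5669 0.0108 0.0605] [-0.8033  0.244  -0.8238] yaw 76.16807582785272 [-0.0093  0.0011 -1.    ] 19.5
to link, tool axes mm [-0.0714  7.6902 60.4354]
```

{"api": "servo_tool", "payload": {"increments": [[0.35,0,7.5,0,0],[0.35,0,0,0,0],[0.35,0,0,12,0],[0.35,0,0,12,0],[0.35,0,0,8,0],[0.35,0,0,6,0],[0.35,0,0,2,0],[0.35,0,0,0,0]]}}

```text
t: 20.55
tool_pos: [0.5782, 0.0086, 0.0254]
tool_rot: [2.473, 1.938, 0.0]
contact_force: [0.4, 0.5, -0.5]
opening: 0.0297
grip_force: 0.0
```

```bash
python3 g.py
```

```text
[0.5782 0.0086 0.0254] [ 0.4433  0.5363 -0.513 ] yaw 76.16969687495885 [ 0.0001 -0.     -1.    ] 20.55
to link, tool axes mm [-0.6459 -4.4021 25.4447]
```

{"api": "servo_tool", "payload": {"increments": [[0.35,-0.6,-4.4,0,0],[0.35,0,0,0,0],[0.35,0,0,3,0],[0.35,0,0,3,0],[0.35,0,0,2,0],[0.35,0,0,0,0]]}}

```text
t: 21.35
tool_pos: [0.5735, 0.0091, 0.017]
tool_rot: [-2.472, -1.938, 0.001]
contact_force: [1.0, 0.2, -0.5]
opening: 0.0299
grip_force: 0.0
```

{"api": "servo_tool", "payload": {"increments": [[0.35,0,0,1,0],[0.35,0,0,0,0]]}}

```text
t: 21.6
tool_pos: [0.5737, 0.0091, 0.0164]
tool_rot: [-2.473, -1.938, 0.0]
contact_force: [0.8, -0.3, -0.3]
opening: 0.0299
grip_force: 0.0
```

{"api": "servo_tool", "payload": {"increments": [[0.35,0,0,1,0],[0.35,0,0,0,0]]}}

```text
t: 21.85
tool_pos: [0.5736, 0.009, 0.0153]
tool_rot: [-2.473, -1.938, 0.0]
contact_force: [0.0, 0.2, 0.4]
opening: 0.0299
grip_force: 0.0
```

{"api": "servo_tool", "payload": {"increments": [[0.35,0,0,1,0],[0.35,0,0,0,0]]}}

```text
t: 22.1
tool_pos: [0.5736, 0.0091, 0.0143]
tool_rot: [-2.473, -1.938, 0.0]
contact_force: [-0.2, -0.2, 1.6]
opening: 0.0296
grip_force: 0.0
```

{"api": "servo_tool", "payload": {"increments": [[0.35,0,0,1,0],[0.35,0,0,0,0]]}}

```text
t: 22.35
tool_pos: [0.5736, 0.0091, 0.0133]
tool_rot: [-2.473, -1.938, 0.0]
contact_force: [-0.2, -0.3, 0.9]
opening: 0.0299
grip_force: 0.0
```

{"api": "servo_tool", "payload": {"increments": [[0.35,0,0,1,0],[0.35,0,0,0,0]]}}

```text
t: 22.6
tool_pos: [0.5736, 0.0091, 0.0123]
tool_rot: [-2.473, -1.938, 0.0]
contact_force: [-0.4, 0.2, -0.3]
opening: 0.0297
grip_force: 0.0
```

The tips should close about 1 mm above the mould top from here, so I'll rise 1 mm and close.

{"api": "servo_tool", "payload": {"increments": [[0.3,0,0,-1,0],[0.25,0,0,0,0],[0.2,0,0,0,0],[0.15,0,0,0,0],[0.1,0,0,0,0],[0.05,0,0,0,0],[0.05,0,0,0,0],[0.05,0,0,0,0]], "force": 35}}

```text
t: 23.6
tool_pos: [0.5738, 0.0091, 0.0136]
tool_rot: [2.473, 1.938, 0.0]
contact_force: [-1.0, -0.4, 3.2]
opening: 0.0145
grip_force: 35.7
```

{"api": "servo_tool", "payload": {"increments": [[0.05,0,0,-3,0],[0.05,0,0,-5,0],[0.05,0,0,-7,0],[0.05,0,0,-8,0],[0.05,0,0,-8,0],[0.05,0,0,0,0]]}}

```text
t: 24.35
tool_pos: [0.5746, 0.0089, 0.0457]
tool_rot: [2.471, 1.937, 0.003]
contact_force: [0.3, 0.2, -1.2]
opening: 0.0145
grip_force: 35.4
```

```bash
cat > lk.py <<'E'
from m import *
np.set_printoptions(precision=4,suppress=True)
o=get_obs();print(o['tool_pos'],o['opening'],o['grip_force'],o['t'])
X=np.indices((480,640))[::-1]
for n,c0,r in(('scene',(316,262),32),('top',(309,227),32)):
    im=get_image(n);np.save('lk_'+n+'.npy',im);H=hsv(im).astype(int);m=(H[...,2]<65)&(np.hypot(X[0]-c0[0],X[1]-c0[1])<r)
    mm,c,a=comp(m,c0,3,40);ys,xs=np.nonzero(mm);print(n,c,a,xs.min(),xs.max(),ys.min(),ys.max())
w=get_image('wrist');np.save('lk_w.npy',w);H=hsv(w).astype(int)
# white ring-hole dots of the link: small white blobs near the fingers
m=((H[...,1]<50)&(H[...,2]>150)).astype(np.uint8);n_,l,s,c=cv2.connectedComponentsWithStats(m)
for i in range(1,n_):
    if 20<s[i,4]<1500: print('white',s[i],c[i])
E
python3 lk.py
```

```text
[0.5746 0.0089 0.0457] 0.01454200522378816 35.426074862480164 24.35
scene [314.7538 240.3222] 329 296 333 231 259
top [309.1556 236.7556] 135 297 323 228 250
white [614 158  17  18 223] [622.0897 166.6682]
white [305 233  25  24 470] [317.2319 244.7   ]
white [ 12 301  21  20 315] [ 21.8921 310.4   ]
white [344 332  12  11  61] [347.2787 335.3607]
white [ 290  386   56   33 1100] [317.2418 405.8564]
white [  0 408  14  15 168] [  5.6786 415.4286]
white [587 428  32  24 449] [606.4744 439.049 ]
```

```bash
python3 - <<'E'
from m import *
c=get_calibration('wrist');M=np.array(c['mount']);K=np.array([[c['fx'],0,c['cx']],[0,c['fy'],c['cy']],[0,0,1]])
p=cv2.undistortPoints(np.array([[[317.2,244.7]],[[317.2,405.9]]]),K,np.array(c['dist_coeffs'],float)).reshape(-1,2)
d=np.c_[p,np.ones(2)]@M[:3,:3].T
for x in(-.033,.033): print(x,M[:3,3]+d*((x-M[0,3])/d[:,0])[:,None])
w=np.load('lk_w.npy');b=w[240:256,310:326].mean((0,1));print(b, 'ring', w[244,280:355].mean(1).astype(int))
o=get_obs();h=.0505+.032
for z in (.0505,.0825):
  for n in('scene','top'): print(z,n,proj(n,[[.574,.009,z]]))
E
```

```text
-0.033 [[-0.033       0.00083476  0.17600805]
 [-0.033       0.00079351 -0.050387  ]]
0.033 [[ 0.033       0.00082138 -0.03440898]
 [ 0.033       0.00080518 -0.12330069]]
[215.84765625 213.46484375 203.08984375] ring [234 231 233 234 235 236 236 220 102  40  35  34  34  36  41  33  33  36
  34  34  35  31  32  35  64 153 217 217 218 218 219 217 217 217 217 218
 217 218 217 219 218 218 218 217 219 217 218 215 218 197 106  29  33  33
  31  34  34  32  34  31  34  34  31  31  27  26  49 112 159 156 157 159
 161 162 163]
0.0505 scene [[315.26875104 259.18146323]]
0.0505 top [[309.01128267 227.08153934]]
0.0825 scene [[315.61459847 250.04808412]]
0.0825 top [[308.29390727 224.83477901]]
```

The link is held: opening 14.5 mm at 35 N, and its end hole shows up 34 mm behind the TCP, as expected. Now I'll raise it and carry it to the blue tray, whose centre is near (0.494, 0.304).

{"api": "servo_tool", "payload": {"increments": [[0.05,0,0,-20,0],[0.05,0,0,-20,0],[0.05,20,-11,0,0],[0.05,32,-18,0,0],[0.05,37,-20,0,0],[0.05,37,-21,0,0],[0.05,37,-21,0,0],[0.05,37,-21,0,0],[0.05,37,-21,0,0],[0.05,20,-11,0,0],[0.05,10,-5,0,0],[0.05,0,0,0,0]]}}

```text
t: 26.0
tool_pos: [0.4933, 0.3043, 0.0854]
tool_rot: [2.471, 1.938, 0.002]
contact_force: [-0.4, -0.8, 0.1]
opening: 0.0149
grip_force: 35.4
```

```bash
python3 - <<'E'
from m import *
np.set_printoptions(precision=4,suppress=True)
o=get_obs();w=get_image('wrist');np.save('w9.npy',w)
R=cv2.Rodrigues(np.array(o['tool_rot']))[0];print(o['tool_pos'],R[:,2],o['opening'],o['grip_force'],o['t'])
def hull(n,im,ob=None,ymax=480):
    H=hsv(im).astype(int);m=(H[...,0]>100)&(H[...,0]<128)&(H[...,1]>110)&(H[...,2]>40);m=cv2.morphologyEx(m.astype(np.uint8),cv2.MORPH_OPEN,np.ones((3,3)))
    ys,xs=np.nonzero(m);P=plane(n,np.c_[xs,ys],.018,ob);t=np.radians(80);u=np.array([np.sin(t),-np.cos(t)]);v=np.array([np.cos(t),np.sin(t)])
    k=np.hypot(P[:,0]-.494,P[:,1]-.304)<.13;P=P[k];print(n,len(P),'x',np.percentile(P[:,:2]@u,[.2,99.8]),'y',np.percentile(P[:,:2]@v,[.2,99.8]), 'target', np.array([.494,.304])@u,np.array([.494,.304])@v)
hull('top',np.load('top0.npy'));hull('scene',np.load('scene0.npy'));hull('wrist',w,o)
E
```

```text
[0.4933 0.3043 0.0854] [ 0.0013  0.0002 -1.    ] 0.014930823959223563 35.41764199733734 26.0
top 5257 x [0.3533 0.5126] y [0.3163 0.4486] target 0.4337059839772839 0.3851637566831749
scene 3725 x [0.3535 0.519 ] y [0.3207 0.4563] target 0.4337059839772839 0.3851637566831749
wrist 8387 x [0.3549 0.5112] y [0.3208 0.4472] target 0.4337059839772839 0.3851637566831749
```

The tray measures 159 × 132 mm and is centred under the tool within 3 mm. Lowering.

{"api": "servo_tool", "payload": {"increments": [[0.05,0,0,15,0],[0.05,0,0,20,0],[0.05,0,0,20,0],[0.05,0,0,15,0],[0.05,0,0,12,0],[0.05,0,0,9,0],[0.05,0,0,5,0],[0.05,0,0,2,0],[0.05,0,0,0,0]]}}

```text
t: 27.18
tool_pos: [0.4931, 0.3041, -0.0133]
tool_rot: [2.473, 1.938, 0.001]
contact_force: [-0.5, 0.3, -1.0]
opening: 0.0146
grip_force: 35.4
```

{"api": "servo_tool", "payload": {"increments": [[0.05,0,0,2,0],[0.05,0,0,0,0]]}}

```text
t: 27.42
tool_pos: [0.4929, 0.304, -0.0155]
tool_rot: [2.473, 1.938, 0.0]
contact_force: [-0.3, 0.5, -0.3]
opening: 0.0151
grip_force: 35.4
```

{"api": "servo_tool", "payload": {"increments": [[0.05,0,0,1,0],[0.05,0,0,0,0]]}}

```text
t: 27.68
tool_pos: [0.4928, 0.3039, -0.0167]
tool_rot: [-2.473, -1.938, 0.0]
contact_force: [-0.0, 0.3, -0.4]
opening: 0.015
grip_force: 35.4
```

{"api": "servo_tool", "payload": {"increments": [[0.05,0,0,1,0],[0.05,0,0,0,0]]}}

```text
t: 27.92
tool_pos: [0.4928, 0.3039, -0.0177]
tool_rot: [-2.473, -1.938, 0.0]
contact_force: [-1.0, 0.6, 0.4]
opening: 0.0147
grip_force: 35.4
```

{"api": "servo_tool", "payload": {"increments": [[0.05,0,0,1,0],[0.05,0,0,0,0]]}}

```text
t: 28.18
tool_pos: [0.4928, 0.3039, -0.0187]
tool_rot: [-2.473, -1.938, 0.0]
contact_force: [0.3, -0.8, 0.1]
opening: 0.0147
grip_force: 35.4
```

{"api": "servo_tool", "payload": {"increments": [[0.05,0,0,0.7,0],[0.05,0,0,0,0]]}}

```text
t: 28.42
tool_pos: [0.4929, 0.304, -0.0189]
tool_rot: [-2.473, -1.938, 0.0]
contact_force: [-2.3, -1.3, 4.5]
opening: 0.0148
grip_force: 35.9
```

Contact with the tray floor at TCP z = -0.019, as predicted. I'll open slowly and rise as I do.

{"api": "servo_tool", "payload": {"increments": [[0.2,0,0,0,0],[0.24,0,0,0,0],[0.3,0,0,0,0],[0.35,0,0,-3,0],[0.35,0,0,-10,0],[0.35,0,0,-30,0],[0.35,0,0,-50,0],[0.35,0,0,-60,0],[0.35,0,0,-40,0],[0.35,0,0,0,0]]}}

```text
t: 29.68
tool_pos: [0.4957, 0.3052, 0.18]
tool_rot: [2.471, 1.936, 0.016]
contact_force: [-1.3, -1.1, -0.4]
opening: 0.0303
grip_force: 0.0
```

```bash
python3 - <<'E'
from m import *
np.set_printoptions(precision=4,suppress=True)
o=get_obs();w=get_image('wrist');t=get_image('top');s=get_image('scene');print(o['tool_pos'],o['contact_force'],o['opening'])
# link in tray (top & wrist): dark blob
X=np.indices((480,640))[::-1]
for n,im in(('wrist',w),('scene',s)):
    c0=proj('scene',[[.4935,.304,.0175]])[0] if n=='scene' else None
    H=hsv(im).astype(int);b=((H[...,0]>100)&(H[...,0]<128)&(H[...,1]>110)&(H[...,2]>40)).astype(np.uint8)
    if n=='wrist': pass
    cs=max(cv2.findContours(cv2.morphologyEx(b,cv2.MORPH_CLOSE,np.ones((25,25))),0,1)[0],key=cv2.contourArea)
    hu=np.zeros(b.shape,np.uint8);cv2.fillConvexPoly(hu,cv2.convexHull(cs),1)
    m=(hu>0)&(H[...,2]<65);N,l,st,ce=cv2.connectedComponentsWithStats(m.astype(np.uint8))
    for i in range(1,N):
        if st[i,4]>60:
            ys,xs=np.nonzero(l==i);bx=cv2.minAreaRect(np.c_[xs,ys].astype(np.float32));P=plane(n,cv2.boxPoints(bx),.0175,o);d=P-np.roll(P,-1,0)
            print(n,st[i],P.mean(0),np.linalg.norm(d,axis=1),np.degrees(np.arctan2(d[:,1],d[:,0])))
# dial/bar still
for n,im in(('top',t),('scene',s)):
    k={'top':(210,270,350,420),'scene':(195,250,260,330)}[n];ref=np.load({'top':'t7.npy','scene':'s7.npy'}[n])
    print(n,'dial diff',np.abs(im[k[0]:k[1],k[2]:k[3]].astype(int)-ref[k[0]:k[1],k[2]:k[3]]).mean())
    D=np.abs(im.astype(int)-np.load(n+'0.npy').astype(int)).max(2)>60;N,l,st,ce=cv2.connectedComponentsWithStats(cv2.morphologyEx(D.astype(np.uint8),cv2.MORPH_CLOSE,np.ones((9,9))))
    print([st[i].tolist() for i in range(1,N) if st[i,4]>150])
E
```

```text
[0.4957 0.3052 0.18  ] [-1.3409 -1.0636 -0.3766] 0.030263655597785998
scene [415 322  22  27 139] [0.5005 0.3092 0.0175] [0.0167 0.0796 0.0161 0.079 ] [  -1.3402 -104.6437  177.2066   75.7362]
top dial diff 44.9586507936508
[[321, 114, 123, 91, 2387], [292, 133, 49, 14, 410], [241, 172, 54, 35, 793], [71, 199, 452, 281, 32313], [356, 206, 57, 28, 153], [421, 215, 45, 18, 448], [287, 218, 47, 21, 463], [355, 224, 45, 26, 488], [9, 231, 60, 137, 1980], [420, 354, 136, 126, 3506], [276, 434, 90, 46, 774]]
scene dial diff 18.187878787878788
[[208, 0, 432, 361, 34744], [618, 226, 22, 44, 655], [305, 250, 22, 28, 203]]
```

The link lies in the tray at about (0.50, 0.31). The dial comparison was disturbed by moving shadows, so I'll check its bar directly.

```bash
python3 - <<'E'
from m import *
for n,k in(('top',(210,270,345,420)),('scene',(195,250,265,330))):
    for nm,im in(('after turn',np.load({'top':'t7.npy','scene':'s7.npy'}[n])),('now',get_image(n))):
        H=hsv(im[k[0]:k[1],k[2]:k[3]]).astype(int);m=(H[...,0]>8)&(H[...,0]<22)&(H[...,1]>190)&(H[...,2]>90);ys,xs=np.nonzero(m)
        print(n,nm,len(xs),cv2.minAreaRect(np.c_[xs,ys].astype(np.float32)))
E
```

```text
top after turn 0 ((0.0, 0.0), (0.0, 0.0), 0.0)
top now 0 ((0.0, 0.0), (0.0, 0.0), 0.0)
scene after turn 182 ((25.230770111083984, 22.846153259277344), (23.141704559326172, 10.198039054870605), 11.309932708740234)
scene now 208 ((24.911766052246094, 22.852943420410156), (23.040882110595703, 10.429031372070312), 14.03624439239502)
```

The dial hasn't moved, and the arm is clear of everything. Handing in.

```bash
python3 -c "
from station import finish_job
print(finish_job())"
```

```text
the job is handed in; nothing more can be done
None
```

I turned the dial to the green mark and let it spring up there, and the link now lies in the blue tray; the job is handed in at about 30 s, with no verdict shown to me and the bystanders not individually re-measured.

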